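Clip the snap hook onto the kitchen stand's eye

ROBOT

A 6-joint arm with a two-finger parallel gripper is mounted at the origin on the work surface. World frame = base frame: x ahead of the robot, y to its left, z up, the work surface at z = 0. Lengths are in m, angles in rad, forces in N, time in s.
With the tool pointing down it reaches from about 0.35 to 0.775 m from the base axis. Payload 5.5 kg.
Tool frame: the origin (TCP) lies at the very end of the fingers, on their centre line; the grasp point (between the pads) lies 19 mm behind it; z points along the fingers, y is the line along which they close (so a half turn about z gives the same grasp; the last joint's range is limited). The gripper opens to 85 mm and grips with 20 to 120 N. Pads are 22 mm wide; open, the fingers measure 114 mm over their backs; the gripper's body (76 mm by 85 mm) begins 54 mm behind the grasp point. The pads swing forward as they close: fully open they stand 13 mm farther back than shut.
Start: joints at [1.024, 0.313, 0.046, 1.304, 0, 1.431], TCP at [0.228, 0.528, 0.231] pointing down, gripper open.
Joint ranges: [-2.76, 2.76], [-0.86, 1.69], [-1.03, 1.26], [-2.2, 2.34], [-1.47, 1.5], [-3.14, 3.14]. Speed limits (rad/s): [2.57, 2.57, 3.14, 3.14, 3.14, 3.14].

INTERFACE

Orientations are given as a unit quaternion [w, x, y, z].
In Python, from workcell import env, read_camera, get_calibration gives the robot as it stands.
- The arm moves only by the tool jog_arm, never from a script. Its argument "motion" is one flat list of numbers, 7 for each row, row after row: the shift along the tool's x, y, z as a fraction of full scale, then the turn, a rotation vector about the tool's x, y, z as a fraction of full scale, then the opening, from 0 (shut) to 1 (fully open). In form: [x, y, z, wx, wy, wz, grip, x, y, z, wx, wy, wz, grip, ...]. A call has 1 to 12 rows; each row is the pose to reach, as a shift and turn from the pose commanded when the call began, along the tool's axes at that moment; what a row does not reach only later rows make up. Full scale, the value 1, is 0.2 m for a shift and 90 degrees for a turn. A row lasts 1/8 s, in which the tool goes at most 62.5 mm and 10.7 degrees, less where a joint would pass 70% of its speed; a pose out of reach is approached as far as the arm can. A call with a number of a shift or a turn outside -1 to 1 is refused whole. A call with a gripper value outside its range is refused whole. The fingers move at their own pace and stop on an object; "newtons" is the grip in N (left out, the last holds). Time passes only in rows, so rows that repeat a pose let the fingers close. It gives the time, the measured TCP pose, the force, the opening and the grip force at its end, in the units of the state.
- env.get_state(): the state, without advancing time (a new reading comes with each control period).
- read_camera(name): name is "side" or "top" or "wrist"; returns the picture (480x640x3 uint8, red, green, blue); there is no depth.
- get_calibration(name): a dict with "fx", "fy", "cx", "cy" (pixels), "dist" ([k1, k2, p1, p2, k3] as OpenCV has them; the pictures are not rectified), "world_from_camera" (4x4, takes a point from camera to world coordinates). Camera axes: x right, y down, z forward; pixel columns grow to the right and rows downward; lengths in m; the calibration is good to about 2 mm. A picture is of the moment at which its call begins: read the wrist's pose just before it. get_calibration takes no time and is no camera call; for the wrist camera it gives the pose at the moment of the call.
- env.hand_in(): hands the job in; it is judged then, once.
The state is a dict: "clock": time; "joint_pos": joint angles; "qvel": joint speeds; "tau": joint torques, N m; "tcp_pos": TCP position; "orientation": TCP orientation; "wrist_force": force on the tool from outside, world axes, zero at the start; "ft_torque": the same for the moment, N m; "finger_gap": finger opening in m; "grip_force": force on a finger pad.
Only numpy, scipy, OpenCV 4.12 (cv2) and the standard library are available. Lean on these libraries where they do the work, as an engineer would, in place of code of your own. Each camera call takes 0.05 s, during which the arm holds its last target. There are 200 camera calls.

TASK

Take the big snap hook (the carabiner with the bottle-opener tab) out of the wooden rack and clip it onto the outer bar of the level eye on the dark metal stand: push its sprung gate in against the bar until the bar is inside the hook, let the gate snap shut, and leave the hook hanging freely from the eye, no longer swinging. Leave the calculator, canister, shaker and jar where they stand.

Things in the scene. Friction and masses are not known exactly. Their poses are not given: they have to be found in the camera images.
- hook_mid (a point): Centre of the snap hook: an aluminium carabiner 110 mm long (x, -55 to 55), 62 mm tall (z, -31 to 31), 12 mm thick (y), of 11 mm bars; clear inside x -44 to 44, z -20 to 19. A steel opener tab lengthens its -x end to x = -73. +x: nose end, +z: from gate side to spine. About 0.12 kg, centre of mass near x = -7, z = 4. In the rack it stands spine up, gate down.
- hook_spine (a point): Middle of the hook's spine, 25 mm above hook_mid, same axes: a straight flat-sided bar 12 x 12 mm, from x = -43 to 43. The place to grip, squeezing along y; a grip near x = -10 keeps clear of the eye.
- hook_gap (a point): On the hook's gate side, where the gate's free tip meets the fixed nose: 24 mm along x and 25.5 mm below hook_mid, same axes. The gate, an 8.4 mm round steel bar, runs from here back to its hinge at x = -60 from here; the nose runs from here (x = -3.5) to the nose end.
- gate (a joint): Gate angle, rad: 0 shut, to 0.85 swung in. Opens inward only, springs shut; 1 to 4 N pushes it. To let the bar in: press with the bar 18 mm back from hook_gap (on the gate) until its axis is 14 mm inside (above) hook_gap, then shift the hook along its length so that the bar passes over the nose to 10 mm beyond hook_gap: past the tip the gate snaps shut.
- eye_bar (a point): Middle of the outer bar of the eye, a rigid level loop of 8 mm dark steel rod on a fixed stand, 150 mm above the worktop. The bar runs along y, straight for 50 mm; +x points level to the post, z up. Loop 76 mm wide; opening 60 mm in y and 63 mm in x (4 to 67). To fit, the hook's nose end points to the post and dips into the opening, the rest stays outside.
- eye_post (a point): Ball on top of the stand's post, its centre 6 mm above and 80 mm behind (+x) eye_bar, ball 24 mm and post 18 mm thick, same axes. The foot plate is 12 mm high and reaches 95 mm to -x, 25 mm to +x and 55 mm to either side of the post.
- rack: Fixed wooden rack, 130 mm (x) by 110 mm (y), origin under its centre. Two slots along its x axis at y = -32 and +32 mm, each 15 mm wide with its floor 10 mm and its walls 38 mm above the worktop. The hook stands in one, the calculator in the other (either way round); the hook's +x is the rack's +x.
- calculator: Grey calculator standing on edge in the other slot, 125 x 12 x 66 mm; origin at the centre of its lower edge, x along its length. Bystander.
- canister: White lidded canister, 84 mm across, 188 mm tall with its knob, standing between stand and rack; origin under its centre. Bystander.
- shaker: Steel salt shaker, 38 mm across, 105 mm tall, beside the stand; origin under its centre. Bystander.
- jar: Jar, 60 mm across, 80 mm tall, beyond the rack; origin under its centre. Bystander.
Things that resemble listed ones, but are neither listed nor needed, are in the scene too. Of the things that look like the part that bears eye_bar, take the one that is farthest to the robot's right at the start. Leave any purple look-alike of the part that bears hook_mid alone.

How it is judged:
On the way, in this order (a step that is already met when the one before it is completed fails the run):
1. the hook is lifted out of the rack (height (world z) of hook_mid above 0.12 m), for 0.1 s.
2. the eye's bar pushes the gate in (value of joint gate above 0.15 rad and x of eye_bar in the frame of hook_mid between -0.036 and 0.035 m and z of eye_bar in the frame of hook_mid between -0.036 and 0.02 m), for 0.02 s.
At the end, for the whole second after the job is handed in: The bar of the eye passes through the hook (its middle inside the frame, within 28 mm of the hook's plane; hook within 0.6 rad of square to the bar), gate shut (under 0.08 rad), hook hanging with its centre below the bar and nearly still (under 0.15 m/s) (value of joint gate below 0.08 rad and x of eye_bar in the frame of hook_mid between -0.046 and 0.046 m and z of eye_bar in the frame of hook_mid between -0.024 and 0.026 m and y of eye_bar in the frame of hook_mid between -0.028 and 0.028 m and angle between the y axis of hook_mid and the y axis of eye_bar, either way round below 0.6 rad and height (world z) of hook_mid between 0.07 and 0.147 m and linear speed of hook below 0.15 m/s); the robot touches nothing.
It fails at once if the calculator is disturbed (distance of calculator from where it was at the start of the episode above 0.03 m or angle between calculator's own z axis and vertical above 0.5 rad).
It fails at once if the canister is disturbed (distance of canister from where it was at the start of the episode above 0.03 m or angle between canister's own z axis and vertical above 0.5 rad).
It fails at once if the shaker is disturbed (distance of shaker from where it was at the start of the episode above 0.03 m or angle between shaker's own z axis and vertical above 0.5 rad).
It fails at once if the jar is disturbed (distance of jar from where it was at the start of the episode above 0.03 m or angle between jar's own z axis and vertical above 0.5 rad).
It also fails if it takes over 58 s, if anything falls off the work surface, if the arm or the gripper's body presses on something with over 40 N, if the wrist force passes 120 N, or if a joint passes its speed limit or range.

## Working session

There is one attempt and no reset: what is moved stays moved. The work goes in short steps, Python scripts to look and compute and a tool call to move; the robot and the scene stay as the last step left them, time stands still between calls to the robot, and variables do not carry over. Pictures are saved under pics/ and viewed, at most 13 in all, crops included, and the job is handed in when it is done.

Besides the shell and the picture viewer there is one more tool, called after "Request:" as name(argument=value, ...) on one line, values as JSON. jog_arm: Moves the arm, as the interface text tells. Shift numbers are shares of 0.2 m and turn numbers shares of 90 degrees, none past 1 either way. Its arguments: {"type":"object","properties":{"motion":{"type":"array","items":{"type":"number"}},"newtons":{"type":"number"}},"required":["motion"]}

```bash
mkdir -p pics; ls; python3 - <<'E'
from workcell import env, read_camera, get_calibration
import cv2,numpy as np
np.set_printoptions(precision=4,suppress=True)
for n in ["side","top"]:
    im=read_camera(n); cv2.imwrite(f"pics/{n}0.png",im[:,:,::-1]); c=get_calibration(n); print(n,c)
s=env.get_state();print(s)
E
```

```text
pics
side {'fx': 540.5158928903688, 'fy': 540.5158928903688, 'cx': 332.2377954303114, 'cy': 239.65658441604722, 'dist': array([-0.0631,  0.    ,  0.    ,  0.    ,  0.    ]), 'world_from_camera': array([[ 0.9727, -0.1191,  0.1992,  0.3252],
       [-0.2321, -0.5123,  0.8269, -0.8361],
       [ 0.0036, -0.8505, -0.5259,  0.6732],
       [ 0.    ,  0.    ,  0.    ,  1.    ]])}
top {'fx': 582.8036318735465, 'fy': 582.8036318735465, 'cx': 316.06604601467984, 'cy': 228.45129869625447, 'dist': array([-0.0138,  0.    ,  0.    ,  0.    ,  0.    ]), 'world_from_camera': array([[-0.005 , -0.997 ,  0.0776,  0.46  ],
       [-0.9999,  0.0041, -0.0123,  0.0304],
       [ 0.012 , -0.0777, -0.9969,  1.3479],
       [ 0.    ,  0.    ,  0.    ,  1.    ]])}
{'clock': 0.1, 'joint_pos': array([ 1.0244,  0.3139,  0.0451,  1.3036, -0.    ,  1.4312]), 'qvel': array([ 0.0001, -0.0039,  0.0033, -0.0009,  0.0005,  0.0009]), 'tau': array([  0.0026, -48.1723,  29.9246,   0.0127,  -0.0002,   0.    ]), 'tcp_pos': array([0.2273, 0.5277, 0.2305]), 'orientation': array([-0.0003,  0.202 ,  0.9794, -0.0008]), 'wrist_force': array([ 0.6858, -0.0724, -0.297 ]), 'ft_torque': array([-0.0406,  0.0162,  0.0038]), 'grip_force': 0.0, 'finger_gap': 0.08534928196165395}
```

View pics/top0.png

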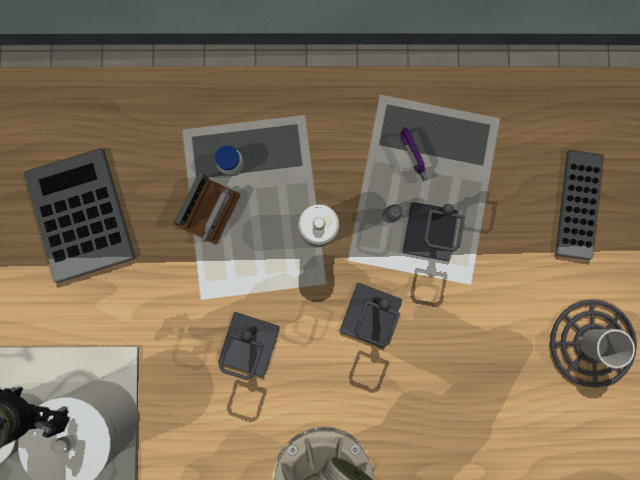

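View pics/side0.png

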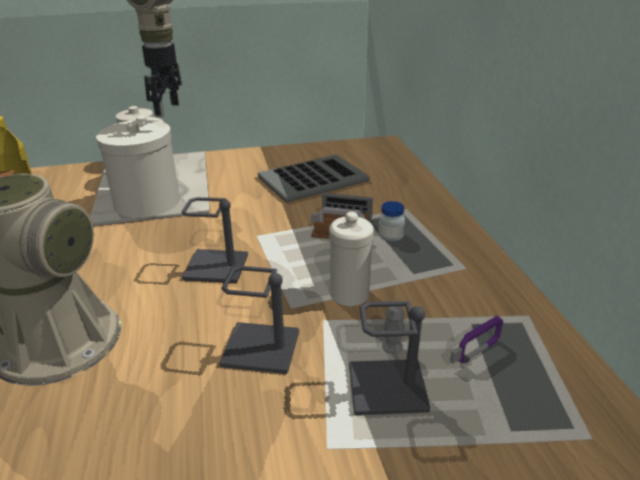

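The top view shows the rack at about (208,208), the canister at (319,225), the target stand (rightmost) at (435,230) with its ball at (447,210), the shaker at (392,212) and the jar at (228,158). The purple decoy is at (413,152). I'll zoom in on both areas.

```bash
python3 - <<'E'
import cv2,numpy as np
t=cv2.imread("pics/top0.png");s=cv2.imread("pics/side0.png")
f=lambda im,x,y,w,h:cv2.resize(im[y:y+h,x:x+w],(400,300),interpolation=cv2.INTER_CUBIC)
a=np.vstack([np.hstack([f(t,160,160,100,75+15),f(t,380,180,100,75+15)]),np.hstack([f(s,290,180,120,90),f(s,340,290,120,90)])])
cv2.imwrite("pics/z.png",a)
E
```

```text
(no output)
```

View pics/z.png

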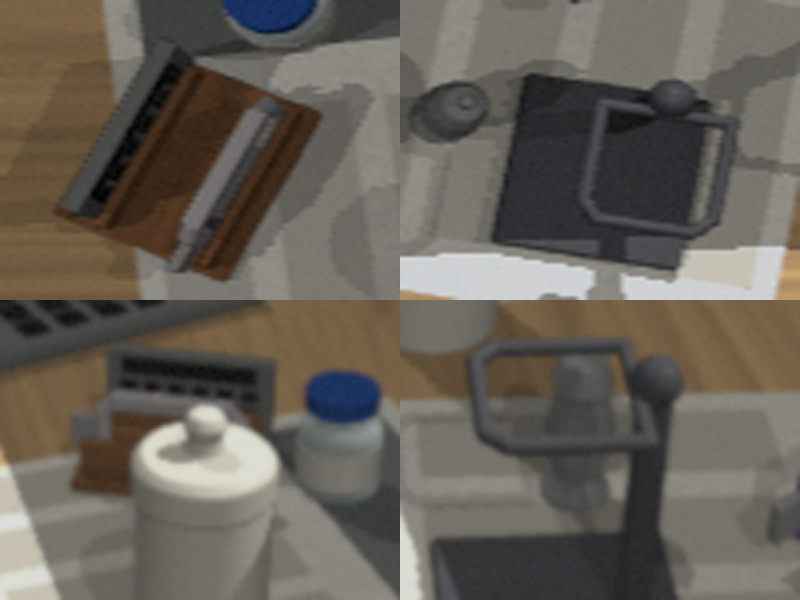

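The hook sits in the slot nearer the robot's right, with its tab end near (205,240) and its nose near (227,190), so hook +x points away from the robot. Now I'll compute positions.

```bash
cat > h.py <<'E'
from workcell import env, read_camera, get_calibration
import cv2,numpy as np
from scipy.spatial.transform import Rotation as R
np.set_printoptions(precision=4,suppress=True)
def ray(c,px):
    K=np.array([[c['fx'],0,c['cx']],[0,c['fy'],c['cy']],[0,0,1]])
    u=cv2.undistortPoints(np.array([[px]],float),K,c['dist'])[0,0]
    T=c['world_from_camera'];return T[:3,3],T[:3,:3]@np.array([*u,1])
def onz(c,px,z):
    o,d=ray(c,px);return o+d*(z-o[2])/d[2]
def tri(c1,p1,c2,p2):
    (o1,d1),(o2,d2)=ray(c1,p1),ray(c2,p2)
    t=np.linalg.lstsq(np.c_[d1,-d2],o2-o1,rcond=None)[0]
    a,b=o1+d1*t[0],o2+d2*t[1];return (a+b)/2,np.linalg.norm(a-b)
def proj(c,P):
    T=np.linalg.inv(c['world_from_camera']);K=np.array([[c['fx'],0,c['cx']],[0,c['fy'],c['cy']],[0,0,1]])
    return cv2.projectPoints(np.array(P,float).reshape(-1,3),cv2.Rodrigues(T[:3,:3])[0],T[:3,3],K,c['dist'])[0][:,0]
def tool():
    s=env.get_state();q=s['orientation'];return s['tcp_pos'],R.from_quat([q[1],q[2],q[3],q[0]]),s
E
python3 - <<'E'
from h import *
T=get_calibration("top");S=get_calibration("side")
zt=lambda x,y,x0,y0:(x0+x/4-.4,y0+y*.3-.4)
zs=lambda x,y,x0,y0:(x0+x*.3-.4,y0+y*.3-.4)
P={'tabend':(182,268,.045),'nose':(267,103,.045),'spA':(250,112,.072),'spB':(185,225,.072)}
for k,(x,y,z) in P.items(): print(k,onz(T,zt(x,y,160,160),z))
for k,(x,y) in {'rackTR':(318,115),'rackBR':(223,278),'rackBL':(60,212)}.items(): print(k,onz(T,zt(x,y,160,160),.038))
ball=tri(T,zt(673-400,98,380,180),S,zs(657-400,380-300,340,290));print('ball',ball)
cs={}
for k,a,b in [('outR',(710,228),(488,438)),('outL',(590,212),(478,360)),('inR',(730,125),(655,435)),('inL',(605,105),(625,345))]:
    print(k,tri(T,zt(a[0]-400,a[1],380,180),S,zs(b[0]-400,b[1]-300,340,290)), onz(T,zt(a[0]-400,a[1],380,180),.15))
for k,p,z in [('can',(319,222),.188),('shaker',(393,210),.105),('jar',(228,157),.08)]: print(k,onz(T,p,z))
for k,p in [('plateBL',(494,242)),('plateBR',(675,268)),('plateTL',(530,75))]: print(k,onz(T,zt(p[0]-400,p[1],380,180),.012))
w=get_calibration("wrist");t,r,s=tool();print('wrist cam in tool',r.inv().apply(w['world_from_camera'][:3,3]-t),r.inv().as_matrix()@w['world_from_camera'][:3,:3],w['fx'])
print(r.as_matrix())
E
```

```text
tabend [0.5366 0.2625 0.045 ]
nose [0.6479 0.2158 0.045 ]
spA [0.6381 0.2213 0.072 ]
spB [0.5633 0.2563 0.072 ]
rackTR [0.6406 0.188  0.038 ]
rackBR [0.5301 0.2407 0.038 ]
rackBL [0.5751 0.3327 0.038 ]
ball (array([ 0.5933, -0.2568,  0.1569]), np.float64(0.0030346604501244735))
outR (array([ 0.5113, -0.2741,  0.1544]), np.float64(0.00033111080674647634)) [ 0.5116 -0.2753  0.15  ]
outL (array([ 0.523 , -0.214 ,  0.1479]), np.float64(0.0023049039296839306)) [ 0.5218 -0.2133  0.15  ]
inR (array([ 0.5788, -0.2875,  0.1534]), np.float64(0.007202818466404519)) [ 0.5756 -0.2872  0.15  ]
inL (array([ 0.5903, -0.2229,  0.1511]), np.float64(0.004302085442616881)) [ 0.5884 -0.2225  0.15  ]
can [0.5632 0.0102 0.188 ]
shaker [ 0.5959 -0.1504  0.105 ]
jar [0.7172 0.2078 0.08  ]
plateBL [ 0.5085 -0.1857  0.012 ]
plateBR [ 0.4901 -0.2897  0.012 ]
plateTL [ 0.6242 -0.2085  0.012 ]
wrist cam in tool [ 0.0782 -0.0002 -0.1426] [[ 0.0009 -0.9512 -0.3087]
 [ 1.      0.0015 -0.0016]
 [ 0.002  -0.3087  0.9512]] 382.5290088202124
[[-0.9184  0.3957 -0.0008]
 [ 0.3957  0.9184 -0.0014]
 [ 0.0002 -0.0016 -1.    ]]
```

Request:
jog_arm(motion=[0,0,-0.2,0,0,0,0.45,-0.3,0,-0.2,0,0,0,0.45,-0.6,0,-0.2,0,0,0,0.45,-0.85,0,-0.2,0,0,0,0.45,-1,0,-0.2,0,0,0,0.45,-1,0,-0.2,0,0,0,0.45,-1,0,-0.2,0,0,0,0.45])

```text
clock: 0.98
tcp_pos: [0.4106, 0.4489, 0.2709]
orientation: [-0.001, 0.202, 0.979, -0.0]
wrist_force: [0.1, 0.7, 0.4]
finger_gap: 0.0388
grip_force: 0.0
```

Request:
jog_arm(motion=[-0.25,-0.15,0,0,0,0,0.45,-0.5,-0.3,0,0,0,0,0.45,-0.75,-0.45,0.1,0,0,0,0.45,-1,-0.6,0.3,0,0,0.02,0.45,-1,-0.6,0.35,0,0,0.02,0.45,-1,-0.6,0.35,0,0,0.02,0.45])

```text
clock: 1.72
tcp_pos: [0.5459, 0.2601, 0.2002]
orientation: [-0.001, 0.217, 0.976, -0.0]
wrist_force: [-0.2, -0.2, 0.3]
finger_gap: 0.0385
grip_force: 0.0
```

Request:
jog_arm(motion=[-0.23,0,0,0,0,0,0.45,-0.23,0,0,0,0,0,0.45,-0.23,0,0,0,0,0,0.45,-0.23,0,0,0,0,0,0.45])

```text
clock: 2.22
tcp_pos: [0.588, 0.2415, 0.2021]
orientation: [0.0, 0.216, 0.976, 0.0]
wrist_force: [-0.1, 0.3, -0.6]
finger_gap: 0.0383
grip_force: 0.0
```

```bash
python3 - <<'E'
from h import *
w=get_calibration("wrist");im=read_camera("wrist")
cv2.imwrite("pics/w1.png",im[:,:,::-1]);np.save("w1.npy",w['world_from_camera']);t,r,s=tool();print(t,r.as_matrix(),s['finger_gap'],s['clock'])
print({k:v for k,v in w.items()})
print(proj(w,[[.589,.24,.072],[.598,.236,.072]]))
E
```

```text
[0.5882 0.2413 0.202 ] [[-0.9063  0.4226  0.0004]
 [ 0.4226  0.9063  0.0004]
 [-0.0002  0.0005 -1.    ]] 0.03816798389814072 2.275
{'fx': 382.5290088202124, 'fy': 382.5290088202124, 'cx': 324.2326291281459, 'cy': 248.85022995296774, 'dist': array([-0.0573,  0.    ,  0.    ,  0.    ,  0.    ]), 'world_from_camera': array([[ 0.4215,  0.8626,  0.2796,  0.517 ],
       [ 0.9068, -0.4006, -0.1314,  0.2744],
       [-0.0013,  0.309 , -0.9511,  0.3447],
       [ 0.    ,  0.    ,  0.    ,  1.    ]])}
[[323.5981 237.5491]
 [323.8269 250.1497]]
```

View pics/w1.png

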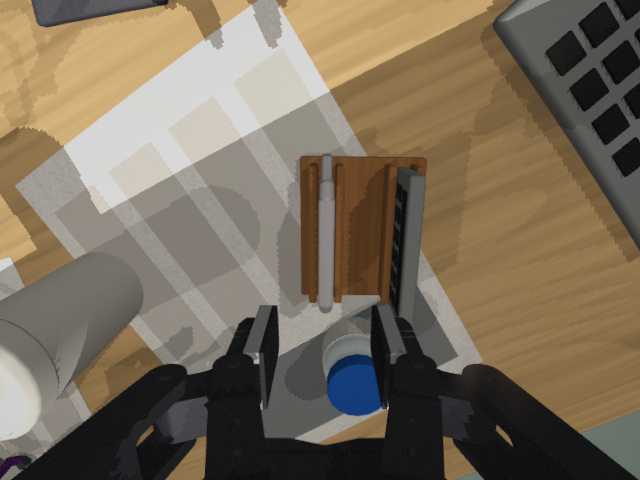

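The wrist view shows the hook's spine vertical at column 326, rows 185–305, with the tab end at row 155 (top) and the nose end at row 310. The calculator stands to its right at column 408.

```bash
python3 - <<'E'
from h import *
w=get_calibration("wrist")
t,r,s=tool()
im=cv2.imread("pics/w1.png");hsv=cv2.cvtColor(im,cv2.COLOR_BGR2HSV)
for y in (170,200,225,250,275,295,305):
    m=np.where((hsv[y,305:345,1]<60)&(hsv[y,305:345,2]>100))[0]+305; print(y,m.min() if len(m) else None,m.max() if len(m) else None)
for px,z in [((327,155),.045),((325.5,311),.045),((326.5,200),.072),((325.5,295),.072)]:
    p=onz(w,px,z);print(p,r.inv().apply(p-t))
E
```

```text
170 323 331
200 320 333
225 319 334
250 319 333
275 319 333
295 305 344
305 305 344
[0.5376 0.2665 0.045 ] [0.0565 0.0014 0.157 ]
[0.6572 0.2098 0.045 ] [-0.0759  0.0005  0.157 ]
[0.5644 0.2536 0.072 ] [0.0267 0.001  0.13  ]
[0.632  0.2214 0.072 ] [-0.0481  0.0004  0.13  ]
```

Request:
jog_arm(motion=[-0.045,0.005,0.2,0,0,0,0.45,-0.045,0.005,0.4,0,0,0,0.45,-0.045,0.005,0.6,0,0,0,0.45,-0.045,0.005,0.7,0,0,0,0.45,-0.045,0.005,0.78,0,0,0,0.45,-0.045,0.005,0.78,0,0,0,0.45,-0.045,0.005,0.78,0,0,0,0.45,-0.045,0.005,0.78,0,0,0,0,-0.045,0.005,0.78,0,0,0,0,-0.045,0.005,0.78,0,0,0,0,-0.045,0.005,0.78,0,0,0,0,-0.045,0.005,0.78,0,0,0,0], newtons=80)

```text
clock: 3.78
tcp_pos: [0.5985, 0.2375, 0.0466]
orientation: [0.001, 0.217, 0.976, 0.001]
wrist_force: [-0.3, 0.1, 5.4]
finger_gap: 0.0109
grip_force: 78.2
```

Request:
jog_arm(motion=[0,0,-0.15,0,0,0,0,0,0,-0.35,0,0,0,0,0,0,-0.6,0,0,0,0,0,0,-0.85,0,0,0,0,0,0,-1,0,0,0,0,0,0,-1,0,0,0,0,0,0,-1,0,0,0,0])

```text
clock: 4.65
tcp_pos: [0.597, 0.237, 0.2436]
orientation: [-0.001, 0.217, 0.976, -0.001]
wrist_force: [-1.2, -0.8, -2.1]
finger_gap: 0.0101
grip_force: 78.4
```

```bash
python3 - <<'E'
from h import *
im=read_camera("wrist");cv2.imwrite("pics/w2.png",im[:,:,::-1]);im=read_camera("side")
cv2.imwrite("pics/s2.png",np.hstack([cv2.resize(im[100:300,250:450,::-1],(400,400)),cv2.resize(cv2.imread("pics/w2.png")[180:480,170:470],(400,400))]));t,r,s=tool();print(t,r.as_matrix(),s['finger_gap'],s['wrist_force'])
E
```

```text
[0.5966 0.2369 0.243 ] [[-0.9055  0.4244 -0.0037]
 [ 0.4244  0.9055 -0.0009]
 [ 0.003  -0.0024 -1.    ]] 0.010249648382968216 [-0.0616  0.7903 -1.7008]
```

View pics/s2.png

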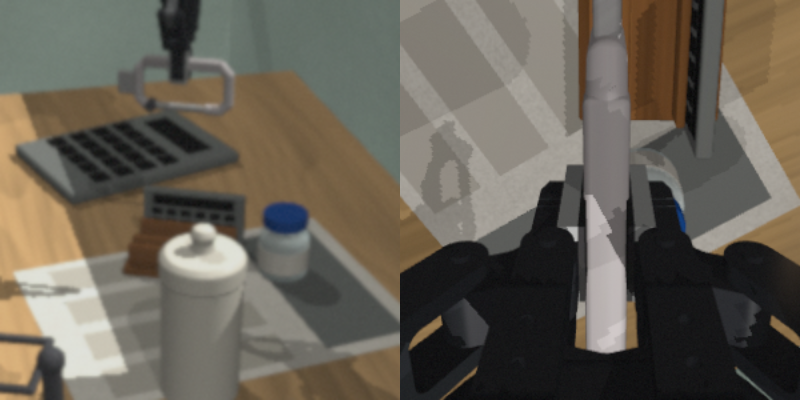

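The hook is held level. In the side view its tab end is near (309,141) and its nose end near (367,145). I'll check where the grip sits along the hook.

```bash
python3 - <<'E'
from h import *
S=get_calibration("side");t,r,s=tool();M=r.as_matrix();ax=-M[:,0];n=M[:,1]
def f(zx,zy):
    o,d=ray(S,(250+zx/2-.25,100+zy/2-.25));p=o+d*((t-o)@n)/(d@n);return (p-t)@ax,p[2]-t[2]
for k,q in dict(nose=(235,90),tab=(118,82),spT=(190,57),gateB=(190,112),spT2=(160,56),gB2=(160,108)).items(): print(k,f(*q))
# targets
for yaw in (-10,):
    pass
w=get_calibration("wrist")
print(r.inv().apply(w['world_from_camera'][:3,3]-t))
E
```

```text
nose (np.float64(0.06322885252328356), np.float64(-0.005890735820903187))
tab (np.float64(-0.06626419655182447), np.float64(-0.007505974287660394))
spT (np.float64(0.013376916120630002), np.float64(0.02734928423362762))
gateB (np.float64(0.014573344020160564), np.float64(-0.03570791533481829))
spT2 (np.float64(-0.019350282598924382), np.float64(0.025931388476529343))
gB2 (np.float64(-0.019064061904577805), np.float64(-0.03397223069350222))
[ 0.0782 -0.0001 -0.1426]
```

Request:
jog_arm(motion=[-0.03,-0.12,-0.085,0,0,-0.03,0,-0.08,-0.32,-0.085,0,0,-0.08,0,-0.14,-0.55,-0.085,0,0,-0.12,0,-0.18,-0.72,-0.085,0,0,-0.15,0,-0.2,-0.79,-0.085,0,0,-0.168,0,-0.2,-0.79,-0.085,0,0,-0.168,0,-0.2,-0.79,-0.085,0,0,-0.168,0])

```text
clock: 5.62
tcp_pos: [0.5666, 0.0777, 0.2615]
orientation: [-0.001, 0.087, 0.996, 0.0]
wrist_force: [-0.5, 0.5, -1.4]
finger_gap: 0.0102
grip_force: 78.4
```

```bash
cat >g.py <<'E'
from h import *
import sys
g=np.array([float(a) for a in sys.argv[1:4]])
t,r,s=tool();M=r.as_matrix();print(t,'hookyaw',np.degrees(np.arctan2(-M[1,0],-M[0,0])),'z',M[2],'shift/0.2',r.inv().apply(g-t)/.2,s['wrist_force'],s['clock'])
E
python3 g.py .5017 -.2409 .26
```

```text
[0.5666 0.0777 0.2615] hookyaw -9.999277945959767 z [ 0.0014  0.0002 -1.    ] shift/0.2 [ 0.0429 -1.6249  0.007 ] [-0.5351  0.5146 -1.3717] 5.625
```

Request:
jog_arm(motion=[0,-0.15,0,0,0,0,0,0,-0.4,0,0,0,0,0,0,-0.7,0,0,0,0,0,0.02,-1,0,0,0,0,0,0.02,-1,0,0,0,0,0])

```text
clock: 6.25
tcp_pos: [0.5278, -0.122, 0.2618]
orientation: [-0.0, 0.09, 0.996, -0.0]
wrist_force: [0.7, 0.9, -1.6]
finger_gap: 0.0101
grip_force: 78.6
```

Request:
jog_arm(motion=[0.02,-0.2,0,0,0,0,0,0.02,-0.4,0,0,0,0,0,0.02,-0.55,0,0,0,0,0,0.02,-0.625,0,0,0,0,0,0.02,-0.625,0,0,0,0,0,0.02,-0.625,0,0,0,0,0,0.02,-0.625,0,0,0,0,0])

```text
clock: 7.12
tcp_pos: [0.5029, -0.2403, 0.2624]
orientation: [0.0, 0.086, 0.996, 0.0]
wrist_force: [-0.8, -0.9, -1.1]
finger_gap: 0.0106
grip_force: 78.7
```

```bash
python3 g.py .5017 -.2409 .26; python3 - <<'E'
from h import *
w=get_calibration("wrist");im=read_camera("wrist");cv2.imwrite("pics/w3.png",im[:,:,::-1]);e=np.array([.985,-.174,0]);y=np.array([.174,.985,0]);E=np.array([.515,-.2432,.15])
print(proj(w,[E,E-y*.025,E+y*.025,E+.08*e+[0,0,.006]]))
E
```

```text
[ 0.5029 -0.2403  0.2624] hookyaw -9.897135368120406 z [-0.      0.0004 -1.    ] shift/0.2 [ 0.0053 -0.0037  0.0118] [-0.816  -0.8519 -1.0557] 7.125
[[324.2301 259.7532]
 [288.8931 259.6251]
 [359.5728 259.8707]
 [323.8989 361.5031]]
```

View pics/w3.png

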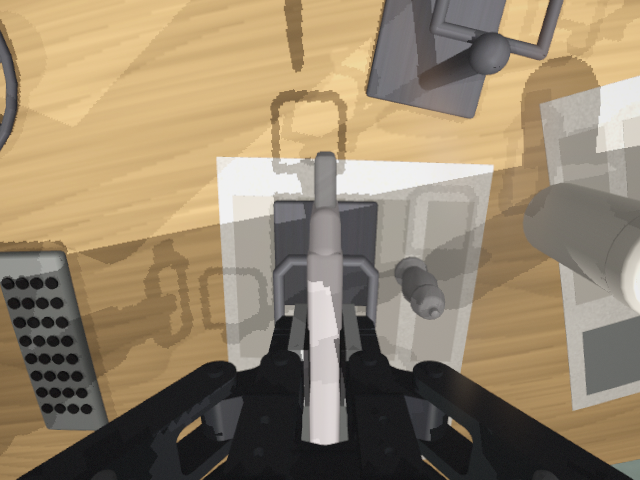

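The bar shows at row 260, columns 275–378, as predicted, with the hook centred over it at column 325. Now I'll lower and press the gate in.

Request:
jog_arm(motion=[0.003,-0.002,0.15,0,0,0,0,0.003,-0.002,0.28,0,0,0,0,0.003,-0.002,0.34,0,0,0,0,0.003,-0.002,0.38,0,0,0,0,0.003,-0.002,0.41,0,0,0,0,0.003,-0.002,0.44,0,0,0,0,0.003,-0.002,0.46,0,0,0,0,0.003,-0.002,0.48,0,0,0,0,0.003,-0.002,0.49,0,0,0,0,0.003,-0.002,0.49,0,0,0,0,0.003,-0.002,0.49,0,0,0,0])

```text
clock: 8.55
tcp_pos: [0.5017, -0.2419, 0.1643]
orientation: [-0.0, 0.087, 0.996, -0.0]
wrist_force: [-0.6, 0.2, 2.2]
finger_gap: 0.0106
grip_force: 79.1
```

```bash
python3 g.py .5 -.2409 .1645; python3 - <<'E'
from h import *
im=read_camera("side");cv2.imwrite("pics/s4.png",cv2.resize(im[230:380,320:480,::-1],(640,600)))
E
```

```text
[ 0.5017 -0.2419  0.1643] hookyaw -9.997690596349877 z [ 0.0003 -0.0001 -1.    ] shift/0.2 [ 0.0094  0.0034 -0.0008] [-0.6112  0.1582  2.1544] 8.55
```

View pics/s4.png

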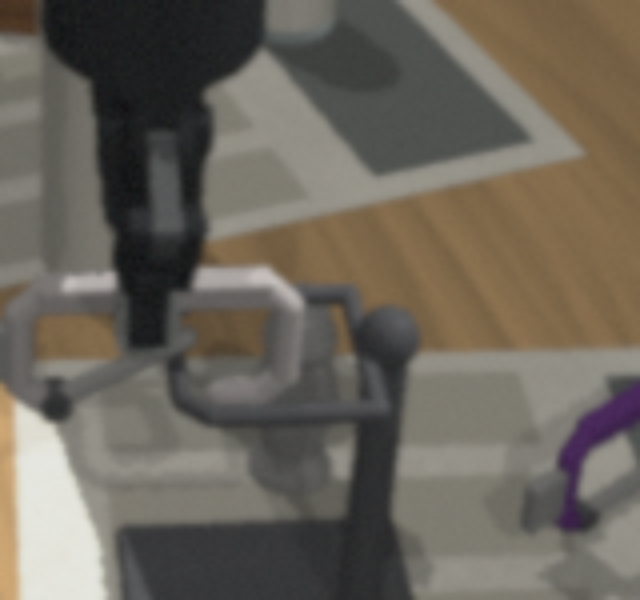

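The gate is swung in over the bar (lever from (55,400) up to (190,340)) and the nose end is inside the loop. Now I'll shift the hook away from the post.

Request:
jog_arm(motion=[0.03,0,0,0,0,0,0,0.06,0,0,0,0,0,0,0.09,0,0,0,0,0,0,0.12,0,0,0,0,0,0,0.145,0,0,0,0,0,0,0.145,0,0,0,0,0,0,0.145,0,0,0,0,0,0])

```text
clock: 9.48
tcp_pos: [0.4735, -0.2369, 0.1643]
orientation: [0.0, 0.087, 0.996, 0.0]
wrist_force: [0.1, 0.2, -1.4]
finger_gap: 0.0105
grip_force: 79.3
```

```bash
python3 g.py .473 -.236 .1645; python3 - <<'E'
from h import *
im=read_camera("side");cv2.imwrite("pics/s5.png",cv2.resize(im[230:380,300:460,::-1],(640,600)))
E
```

```text
[ 0.4735 -0.2369  0.1643] hookyaw -9.992538777626045 z [-0.0003  0.     -1.    ] shift/0.2 [ 0.0032  0.0039 -0.0011] [ 0.1169  0.1612 -1.4025] 9.475
```

View pics/s5.png

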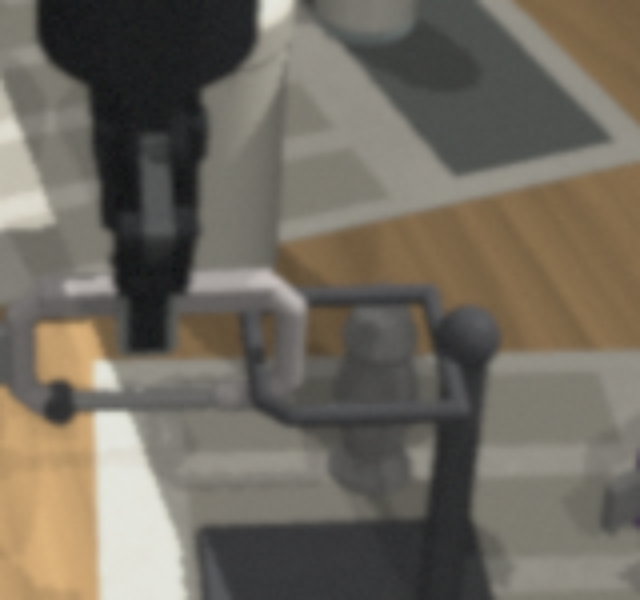

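The gate is shut and the bar is inside the hook (bar at column 255, gate level at row 400). I'll lower the hook until its spine is near the bar, then tilt the tab end down about the bar so the release is gentle.

Request:
jog_arm(motion=[0,0,0.04,0,0,0,0,0,0,0.08,0,0,0,0,0,0,0.11,0,0,0,0,0,0,0.11,0,0,0,0,0,0,0.11,0,0,0,0])

```text
clock: 10.15
tcp_pos: [0.4733, -0.2368, 0.1423]
orientation: [-0.0, 0.087, 0.996, 0.0]
wrist_force: [0.3, 0.2, -2.2]
finger_gap: 0.0103
grip_force: 79.5
```

Request:
jog_arm(motion=[-0.005,0,0.018,0,-0.055,0,0,-0.01,0,0.036,0,-0.111,0,0,-0.018,0,0.053,0,-0.167,0,0,-0.026,0,0.069,0,-0.222,0,0,-0.036,0,0.085,0,-0.278,0,0,-0.047,0,0.099,0,-0.333,0,0,-0.06,0,0.112,0,-0.389,0,0,-0.074,0,0.125,0,-0.444,0,0,-0.074,0,0.125,0,-0.444,0,0,-0.074,0,0.125,0,-0.444,0,0])

```text
clock: 11.4
tcp_pos: [0.4881, -0.2399, 0.1178]
orientation: [0.34, 0.082, 0.936, -0.03]
wrist_force: [0.5, -0.2, -1.9]
finger_gap: 0.0106
grip_force: 79.5
```

```bash
python3 g.py .473 -.236 .1645; python3 - <<'E'
from h import *
print(env.get_state()['joint_pos'])
im=read_camera("side");cv2.imwrite("pics/s6.png",cv2.resize(im[220:400,280:472,::-1],(640,600)))
E
```

```text
[ 0.4881 -0.2399  0.1178] hookyaw -9.993041639762609 z [-0.6414 -0.0005 -0.7672] shift/0.2 [-0.0902  0.0059 -0.229 ] [ 0.5487 -0.1962 -1.8727] 11.4
[-0.827  -0.0425 -0.9421  0.0846  0.3995 -0.5302]
```

View pics/s6.png

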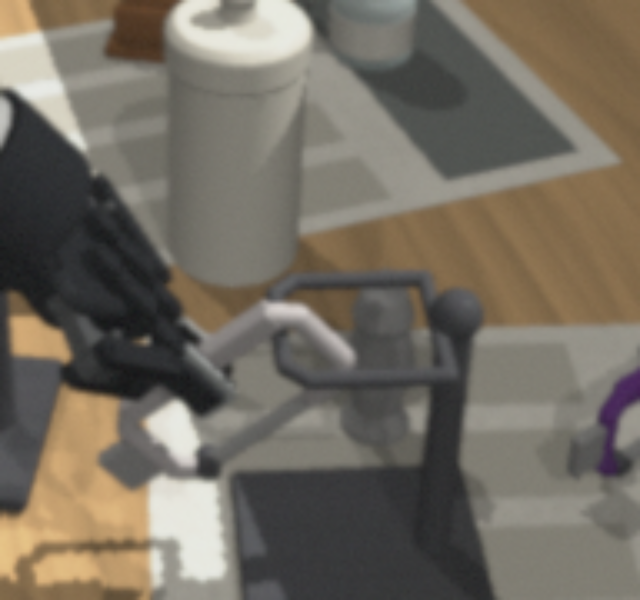

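Request:
jog_arm(motion=[0,0,0,0,0,0,0.25,0,0,0,0,0,0,0.5,0,0,0,0,0,0,0.5,0,0,0,0,0,0,0.5,0,0,-0.1,0,0,0,0.5,0,0,-0.2,0,0.05,0,0.5,0,0,-0.3,0,0.1,0,0.5,0,0,-0.4,0,0.2,0,0.5,0,0,-0.5,0,0.3,0,0.5,0,0,-0.6,0,0.4,0,0.5,0,0,-0.6,0,0.4,0,0.5,0,0,-0.6,0,0.4,0,0.5])

```text
clock: 12.95
tcp_pos: [0.412, -0.2257, 0.2081]
orientation: [0.035, 0.087, 0.996, -0.003]
wrist_force: [-0.6, 0.3, 0.1]
finger_gap: 0.0426
grip_force: 0.0
```

```bash
python3 g.py .45 -.236 .2; python3 - <<'E'
from h import *
a=[]
for i in range(8):
    im=read_camera("side");a.append(im[240:400,300:460].astype(int))
print([int((abs(a[i+1]-a[i]).sum(2)>40).sum()) for i in range(7)],env.get_state()['joint_pos'])
cv2.imwrite("pics/s7.png",cv2.resize(im[220:400,280:472,::-1],(640,600)))
E
```

```text
[ 0.412  -0.2257  0.2081] hookyaw -9.979286689082741 z [-0.0703  0.0007 -0.9975] shift/0.2 [-0.1927 -0.0179  0.054 ] [-0.5792  0.2957  0.0568] 12.95
[93, 942, 1350, 1430, 1277, 705, 336] [-0.6956  0.0649 -0.3185  1.1269  0.0346 -0.5198]
```

View pics/s7.png

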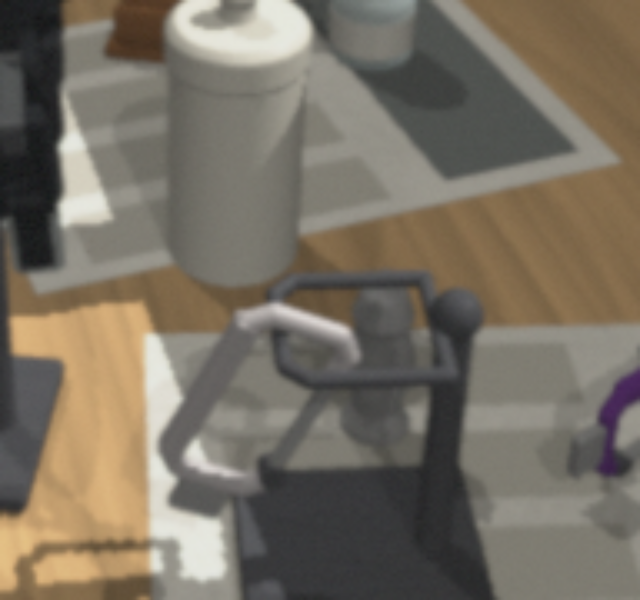

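The hook is hanging on the bar with its gate shut, still swinging, and the gripper is clear. I'll back off and wait.

Request:
jog_arm(motion=[0.1,0,-0.2,0,0,0,0.5,0.2,0,-0.3,0,0,0,0.5,0.2,0,-0.3,0,0,0,0.5,0.2,0,-0.3,0,0,0,0.5,0.2,0,-0.3,0,0,0,0.5,0.2,0,-0.3,0,0,0,0.5,0.2,0,-0.3,0,0,0,0.5,0.2,0,-0.3,0,0,0,0.5,0.2,0,-0.3,0,0,0,0.5,0.2,0,-0.3,0,0,0,0.5,0.2,0,-0.3,0,0,0,0.5,0.2,0,-0.3,0,0,0,0.5])

```text
clock: 14.85
tcp_pos: [0.3686, -0.2184, 0.2664]
orientation: [0.034, 0.087, 0.996, -0.003]
wrist_force: [0.5, 0.3, -0.4]
finger_gap: 0.0425
grip_force: 0.0
```

Request:
jog_arm(motion=[0,0,0,0,0,0,0.5,0,0,0,0,0,0,0.5,0,0,0,0,0,0,0.5,0,0,0,0,0,0,0.5,0,0,0,0,0,0,0.5,0,0,0,0,0,0,0.5,0,0,0,0,0,0,0.5,0,0,0,0,0,0,0.5,0,0,0,0,0,0,0.5,0,0,0,0,0,0,0.5,0,0,0,0,0,0,0.5,0,0,0,0,0,0,0.5])

```text
clock: 16.35
tcp_pos: [0.3687, -0.2183, 0.2664]
orientation: [0.034, 0.087, 0.996, -0.003]
wrist_force: [-0.2, 1.2, -0.3]
finger_gap: 0.0425
grip_force: 0.0
```

Request:
jog_arm(motion=[0,0,0,0,0,0,0.5,0,0,0,0,0,0,0.5,0,0,0,0,0,0,0.5,0,0,0,0,0,0,0.5,0,0,0,0,0,0,0.5,0,0,0,0,0,0,0.5,0,0,0,0,0,0,0.5,0,0,0,0,0,0,0.5,0,0,0,0,0,0,0.5,0,0,0,0,0,0,0.5,0,0,0,0,0,0,0.5,0,0,0,0,0,0,0.5])

```text
clock: 17.85
tcp_pos: [0.3686, -0.2183, 0.2663]
orientation: [0.034, 0.087, 0.996, -0.003]
wrist_force: [0.1, 0.1, -0.2]
finger_gap: 0.0427
grip_force: 0.0
```

```bash
python3 - <<'E'
from h import *
a=[]
for i in range(12):
    im=read_camera("side");a.append(im[240:400,300:460].astype(int))
print([int((abs(a[i+1]-a[i]).sum(2)>40).sum()) for i in range(11)],env.get_state()['clock'])
E
```

```text
[350, 143, 32, 262, 368, 327, 231, 28, 12, 179, 248] 18.45
```

Still swinging a little, so I'll wait longer using camera reads.

```bash
python3 - <<'E'
from h import *
a=None;d=[]
for i in range(140):
    im=read_camera("side");b=im[240:400,300:460].astype(int)
    if a is not None:d.append(int((abs(b-a).sum(2)>40).sum()))
    a=b
    if len(d)>16 and max(d[-16:])<8:break
print(d[::6],d[-16:],env.get_state()['clock'])
cv2.imwrite("pics/s8.png",cv2.resize(im[220:400,280:472,::-1],(640,600)))
E
```

```text
[167, 63, 45, 5, 0, 0] [5, 0, 1, 0, 0, 1, 0, 0, 0, 0, 0, 0, 0, 0, 0, 0] 20.2
```

View pics/s8.png

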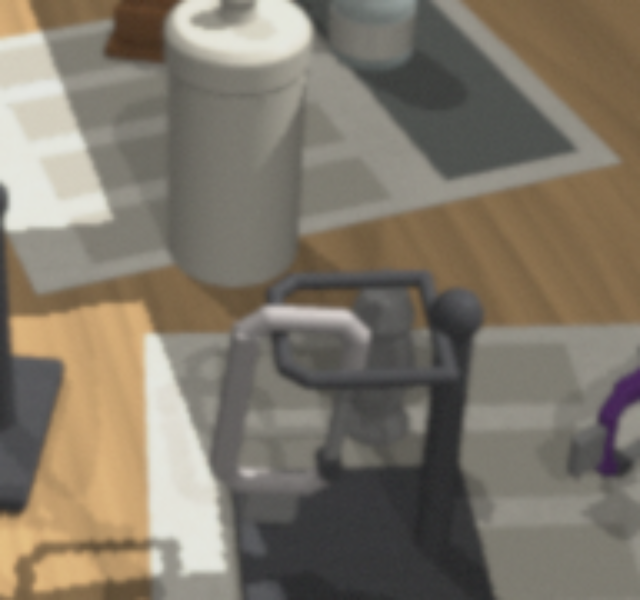

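The hook hangs still on the bar, its frame around column 280, gate shut and robot clear.

```bash
python3 -c "
from workcell import env
print(env.hand_in())"
```

```text
the job is handed in; nothing more can be done
None
```

The hook is clipped onto the rightmost eye's bar and hangs still with its gate shut and the robot clear; the job was handed in at about 20 s, but hand-in returned no verdict.

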